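# Shut the cutter case and press its label home

## Robot

A 6-joint arm with a two-finger parallel gripper is mounted at the origin on the work surface. World frame = base frame: x ahead of the robot, y to its left, z up, the work surface at z = 0. Lengths are in m, angles in rad, forces in N, time in s.
With the tool pointing down it reaches from about 0.4 to 0.825 m from the base axis. Payload 7 kg.
Tool frame: the origin (TCP) lies on the mounting face of the last link; the fingertips stand arm.tcp_to_tips ahead of it and the grasp point (between the pads) lies 159 mm ahead of it (arm.tcp_to_tips is the distance from the TCP to the fingertips, in m); z points along the fingers, y is the direction in which the jaws open and shut (so a half turn about z gives the same grasp; the last joint's range is limited). The gripper opens to 88 mm and grips with 3 to 60 N. Pads are 19 mm wide; open, the fingers measure 130 mm over their backs; the gripper's body (78 mm by 193 mm) begins 47 mm behind the grasp point.
Start: joints at [-0.952, 0.359, 0.012, 0, -1.224, -0.288], TCP at [0.219, -0.638, 0.405] pointing down, gripper open.
Joint ranges: [-3.07, 3.07], [-1.43, 2.12], [-1.02, 1.25], [-3.03, 1.67], [-3.05, -0], [-3.03, 3.03]. Speed limits (rad/s): [2.39, 2.39, 3.01, 3.14, 3.14, 3.14].

## Interface

Orientations are given as [roll, pitch, yaw] about the fixed x, y, z axes, in that order (R = Rz(yaw) Ry(pitch) Rx(roll)).
In Python, from station import arm, cams, job_done, finder gives the robot as it stands.
- The arm moves only by the tool play_rows, never from a script. Its argument "targets" is a list that holds one entry, the list of rows, each a list of 4 numbers: the shift along the tool's x, y, z in m, then the turn about the tool's z in degrees. A call has 1 to 5 rows; each row is the pose to reach, as a shift and turn from the pose commanded when the call began, along the tool's axes at that moment; what a row does not reach only later rows make up. A row lasts 1/8 s, in which the tool goes at most 62.5 mm and 10.7 degrees, less where a joint would pass 70% of its speed; a pose out of reach is approached as far as the arm can. A call with a gripper value outside its range is refused whole. "grip" is the closure in counts, from 0 (fully open) to 255 (shut), set as the call begins (left out, the last holds). The fingers move at their own pace and stop on an object; "newtons" is the grip in N (left out, the last holds). Time passes only in rows, so rows that repeat a pose let the fingers close. It gives the time, the measured TCP pose, the force and the opening at its end, in the units of the state.
- arm.get_state(): the state, without advancing time (a new reading comes with each control period).
- cams.grab_frame(name): name is "scene" or "top" or "wrist"; returns (picture, depth): 400x640x3 uint8, red, green, blue; 400x640 float32, m along the optical axis (not along the pixel's ray), 0 where there is no reading.
- cams.camera_params(name): a dict with "intrinsics" (3x3 intrinsics, pixels), "position" and "attitude" of the camera in the world. Camera axes: x right, y down, z forward; pixel columns grow to the right and rows downward; lengths in m; the calibration is good to about 2 mm. The wrist camera is an equidistant fisheye: a pixel r from the principal point sees the ray r / f radians off the axis. A picture is of the moment at which its call begins: read the wrist's pose just before it. camera_params takes no time and is no camera call; for the wrist camera it gives the pose at the moment of the call.
- job_done(): hands the job in, once; it reports no verdict.
Trained networks look in the newest picture that a camera, given by its name, has taken for a name from the list of things; names that differ only in an ending like _2 or _b are one class to them, and where a whole thing is asked for, a point or a joint stands for the part that bears it (a point fixed in the world has none). Each returns a list of dicts, best first, with "score" (0 to 1); they miss things now and then, are a little off and sometimes report something else, mostly with a low value. They report only what shows in the picture. A call takes as long as a camera call. They do not tell look-alikes from the thing itself.
- finder.find_in(camera, query): "xyz" ([x, y, z] in m, in world coordinates, good to about 4 mm: the middle of the surface that is visible of it).
- finder.masks_of(camera, query): "mask" (400x640 bool, what is visible of it).
The state is a dict: "t": time; "q": joint angles; "qd": joint speeds; "joint_efforts": joint torques, N m; "eef_pos": TCP position; "ee_rot": TCP orientation; "force": force on the tool from outside, world axes, zero at the start; "moment": the same for the moment, N m; "width": finger opening in m.
Only numpy, scipy, OpenCV 4.12 (cv2) and the standard library are available. Lean on these libraries where they do the work, as an engineer would, in place of code of your own. Each camera call takes 0.05 s, during which the arm holds its last target. There are 200 camera calls.

## Task

Press the open lid of the cutter case shut until it snaps past its catch and stays shut by itself. Then take the wide label holder out of its wooden block and push it down, upright, behind the metal lip on the front of the case until it is fully home against the spring strip at the bottom, and finish there: do not let go, keep holding it pressed home. Leave the narrow label holder and everything else on the bench where it is.

Things in the scene. Friction and masses are not known exactly. Their poses are not given: they have to be found in the camera images.
- case: plywood cutter case fixed to the bench, 160 (its x) by 240 (its y) by 40 mm high without the lid. Origin: centre of its underside; z up. Its front, with the label pocket, faces its own -x; the lid is hinged on its +x side. The open lid leans back over the +x side. The front face is at x = -80 mm.
- pocket (a point): centre of the label pocket on the case's front, 34 mm above the bench; axes as the case. The pocket is a gap 9 mm wide (case x, between the front face and a 3 mm aluminium lip) and 90 mm long (case y, between end cheeks). The lip is 34 mm high, then flares away from the case up to 40 mm as a lead-in; the front face goes up to 40 mm, the shut lid to 48 mm. At its bottom lies the spring strip.
- strip (a joint): the spring strip in the bottom of the pocket, m pressed down: 0 = free (its top 20 mm above the bench), 0.007 = bottomed (top 13 mm above the bench: a holder that stands on it is fully home). It pushes back up with about 4 N at first touch and 10 N when bottomed, so a holder that is let go rises again.
- lid (a joint): lid angle, rad: 0 = shut, grows as it opens (starts 0.5 to 0.85). Plywood slab 160 (hinge to front edge) x 240 x 8 mm, 0.12 kg; a weak hinge spring holds it open. A roller catch at the middle of the front edge resists from about 0.08 rad down: press about 8 N down near the front edge. Below 0.03 rad it pulls the lid to 0 and keeps it shut.
- lid_press (a point): point on the lid's upper face, 25 mm from its front edge, middle of its length: where to press. Its axes turn with the lid (x towards the hinge, z out of the upper face). 48 mm above the bench when shut, 135 mm from the hinge axis.
- lid_hinge (a point): point on the lid's hinge axis, middle of its length, 40 mm above the bench, in the plane of the lid's underside. The hinge axis is the case's y.
- holder: the wide label holder: grey plastic plate 6 mm thick (its x), 80 mm wide (its y), blank paper card on both faces (either way round is right). On top a grip rib 12 mm thick (x), 52 mm wide (y), 66 to 80 mm above the lower edge. 80 mm high in all, 0.06 kg. Origin: middle of its lower edge; z up. It stands in the slot of a wooden block, its origin 10 mm above the bench.
- stand_wide: wooden block of the wide holder, fixed, 50 (x) by 110 (y) by 25 mm high, slot along its y, 8 mm wide, 84 mm long, 15 mm deep. Origin: centre of its underside.
- stand_narrow: the other wooden block, same outside, with a shorter slot for the narrow holder. The two blocks may change places.
- narrow_holder: narrow label holder, like the wide one but only 45 mm wide (rib 29 mm). Not to be moved. Origin: middle of its lower edge.
- nut: steel collet nut, 30 mm across, 22 mm high, standing among the blocks. Origin: centre of its underside.
- wrench: steel wrench lying flat on the bench. Bystander.
- brush: hand brush lying flat on the bench. Bystander.
- jar: clear jar, 60 mm across, 70 mm high. Bystander.
- can: white bottle with a black cap, 66 mm across, 150 mm high. Bystander.
- offcut: aluminium offcut, 60 by 90 by 25 mm. Bystander.
- clamp_block: small wooden clamping block, 30 by 70 by 30 mm. Bystander.
Things that resemble listed ones, but are neither listed nor needed, are in the scene too. Leave any blue or turquoise look-alike of the stand_wide alone. Leave any yellow look-alike of the holder alone.

How it is judged:
By the outcome, as a careful person would: the job done as asked, in the order asked, and still so for the second after the job is handed in, while the arm keeps its last pose, push and grip.
It also fails if it takes over 56 s, if anything falls off the work surface, if the arm or the gripper's body presses on something with over 40 N, if the wrist force passes 120 N, or if a joint passes its speed limit or range.

## Working session

There is one attempt and no reset: what is moved stays moved. The work goes in short steps, Python scripts to look and compute and a tool call to move; the robot and the scene stay as the last step left them, time stands still between calls to the robot, and variables do not carry over. Pictures are saved under pics/ and viewed, about 8 in all and at most 12, crops included, and the job is handed in when it is done.

Besides the shell and the picture viewer there is one more tool, called after ">>>" as name(argument=value, ...), one argument or row to a line, values as JSON. play_rows: Moves the arm, as the interface text tells. Its arguments: {"type":"object","properties":{"targets":{"type":"array","items":{"type":"array","items":{"type":"array","items":{"type":"number"}}}},"grip":{"type":"number"},"newtons":{"type":"number"}},"required":["targets"]}

```bash
mkdir -p pics; ls; cat > h.py <<'E'
import numpy as np, cv2
from scipy.spatial.transform import Rotation as R
from station import arm, cams, job_done, finder
def save(n,im): cv2.imwrite('pics/'+n,cv2.cvtColor(im,cv2.COLOR_RGB2BGR))
def pose(cp):
    a=np.array(cp['attitude'],float)
    Rm=a if a.shape==(3,3) else R.from_euler('xyz',a).as_matrix()
    return Rm,np.array(cp['position'],float)
def cloud(d,cp):
    K=np.array(cp['intrinsics']);Rm,p=pose(cp)
    v,u=np.mgrid[:d.shape[0],:d.shape[1]]
    c=np.stack([(u-K[0,2])/K[0,0]*d,(v-K[1,2])/K[1,1]*d,d],-1)
    return c@Rm.T+p
def tool():
    s=arm.get_state();return np.array(s['eef_pos']),R.from_euler('xyz',s['ee_rot']).as_matrix(),s
E
python3 - <<'E'
from h import *
print(arm.tcp_to_tips, arm.get_state())
for n in ('scene','top'):
    im,d=cams.grab_frame(n);cp=cams.camera_params(n);print(n,cp)
    save(n+'0.png',im);np.savez(n+'0.npz',im=im,d=d,P=cloud(d,cp))
    for q in ('case','holder','narrow_holder','stand_wide','stand_narrow','nut','lid_press'):
        print(n,q,[(np.round(f['xyz'],3).tolist(),round(f['score'],2)) for f in finder.find_in(n,q)[:4]])
E
```

```text
pics
0.1781 {'t': 0.0, 'q': array([-9.51957024e-01,  3.59377154e-01,  1.10662135e-02, -3.88510753e-04,
       -1.22406562e+00, -2.88114204e-01]), 'qd': array([ 6.95994175e-04,  7.97343421e-04, -1.07451141e-03,  9.89354070e-05,
        1.01437578e-04, -7.14844894e-04]), 'joint_efforts': array([ 4.10064797e-05, -5.82729757e+01,  2.93056798e+01,  6.99726015e+00,
        7.00436009e-03, -1.58500002e-04]), 'eef_pos': array([ 0.21914503, -0.63823192,  0.40372502]), 'ee_rot': array([ 3.13997377e+00, -9.88932073e-05, -2.81099979e+00]), 'force': array([ 0.23137266, -0.25267405,  0.33116674]), 'moment': array([0.00354203, 0.01508443, 0.00434082]), 'width': 0.08778509520666981}
scene {'intrinsics': array([[460.61803966,   0.        , 322.44208174],
       [  0.        , 460.61803966, 197.2434384 ],
       [  0.        ,   0.        ,   1.        ]]), 'position': array([ 1.15553434, -0.5806917 ,  0.86973578]), 'attitude': array([-2.32562331, -0.00899867,  0.79718938])}
scene case [([0.531, 0.167, 0.026], 0.92)]
scene holder [([0.505, -0.4, 0.042], 0.96), ([0.631, -0.255, 0.064], 0.57), ([0.533, 
[... 424 characters left out ...]
'intrinsics': array([[371.37548387,   0.        , 318.94976433],
       [  0.        , 371.37548387, 196.53492225],
       [  0.        ,   0.        ,   1.        ]]), 'position': array([0.434906  , 0.00978533, 1.04743821]), 'attitude': array([-3.03049419, -0.0137374 , -1.59564819])}
top case [([0.513, 0.186, 0.082], 0.79)]
top holder [([0.623, -0.242, 0.08], 0.72), ([0.505, -0.387, 0.077], 0.69)]
top narrow_holder []
top stand_wide [([0.619, -0.236, 0.027], 0.76), ([0.756, -0.344, 0.02], 0.66), ([0.625, -0.082, 0.021], 0.56)]
top stand_narrow [([0.434, -0.169, 0.027], 0.81)]
top nut [([0.534, -0.236, 0.021], 0.54), ([0.514, 0.186, 0.08], 0.41)]
top lid_press [([0.499, 0.196, 0.092], 0.91)]
```

View pics/scene0.png

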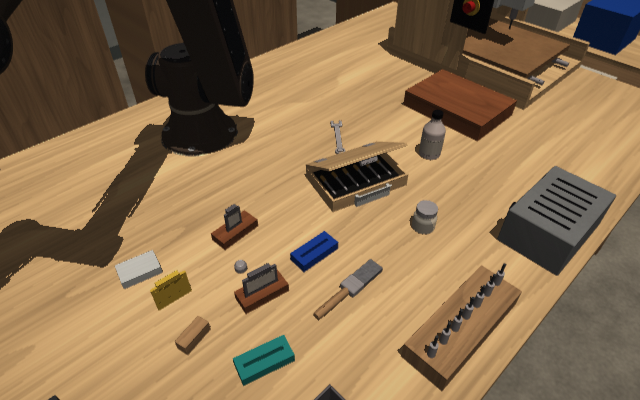

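View pics/top0.png

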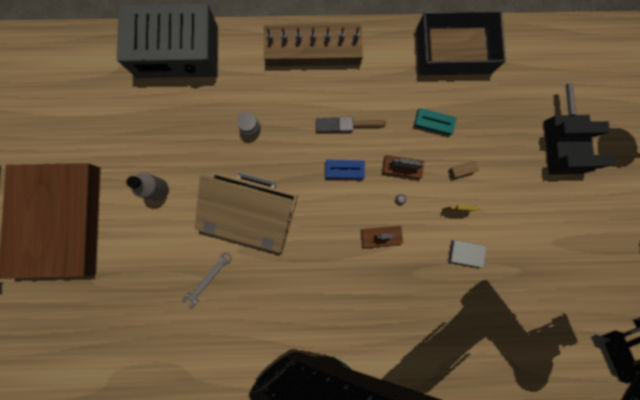

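Scene view: the wide holder is at (260,280) in a brown block. Things it could be mistaken for are the narrow holder (233,217), the yellow holder (170,290), the blue block (315,250) and the teal block (263,358). The case is at (357,175) and its lip at (373,193), facing world +x. By the description I choose (260,280).

```bash
cat > m.py <<'E'
from h import *
def rect(P2): return cv2.minAreaRect(P2.astype(np.float32)*1000)
for n in ('scene','top'):
    z=np.load(n+'0.npz');P=z['P'];d=z['d'];X=P[d>0]
    b=X[(X[:,0]>.38)&(X[:,0]<.65)&(X[:,1]>.05)&(X[:,1]<.33)]
    l=b[b[:,2]>.058]
    for _ in range(8):
        c=l.mean(0);nn=np.linalg.svd(l-c,full_matrices=0)[2][2];nn*=np.sign(nn[2])
        r=abs((l-c)@nn);l2=b[(abs((b-c)@nn)<.004)&(b[:,2]>.046)];l=l2
    hor=np.array([nn[0],nn[1]]);th=np.arctan2(np.hypot(*hor),nn[2])
    print(n,'lid n',nn.round(3),'c',c.round(3),'angle',round(th,3),'axis dir of n deg',np.degrees(np.arctan2(nn[1],nn[0])).round(1),len(l))
    ex=hor/np.linalg.norm(hor) # upper-face normal tilts to hinge (+x case)
    ey=np.array([-ex[1],ex[0]])
    print('  along y',np.percentile(l[:,:2]@ey,[0.5,99.5]).round(4),'x',np.percentile(l[:,:2]@ex,[0.5,99.5]).round(4),'z',np.percentile(l[:,2],[.5,99.5]).round(3))
    for name,c0 in (('wide',(.625,-.242)),('narrow',(.437,-.172))):
        h=X[(np.hypot(X[:,0]-c0[0],X[:,1]-c0[1])<.07)]
        t=h[(h[:,2]>.082)&(h[:,2]<.1)];print('  ',name,'rib',rect(t[:,:2]),len(t),np.median(t[:,2]).round(4))
        s=h[(h[:,2]>.018)&(h[:,2]<.032)];print('    block',rect(s[:,:2]),np.median(s[:,2]).round(4))
im=np.load('scene0.npz')['im']
a=cv2.resize(im[120:220,290:430],None,fx=5,fy=5,interpolation=2)[:, :700];bb=cv2.resize(im[190:320,200:330],None,fx=4,fy=4,interpolation=2)
save('crop1.png',cv2.resize(a,(790,564)));
E
python3 m.py
```

```text
scene lid n [-0.496  0.146  0.856] c [0.512 0.181 0.096] angle 0.543 axis dir of n deg 163.6 1047
  along y [-0.4434 -0.2056] x [-0.4978 -0.3613] z [0.048 0.13 ]
   wide rib ((632.1665649414062, -249.8097381591797), (52.58622360229492, 15.51014518737793), 80.82984161376953) 153 0.0873
    block ((632.1431884765625, -248.9029083251953), (111.29277801513672, 54.59150695800781), 80.22705841064453) 0.023
   narrow rib ((440.5653381347656, -180.80564880371094), (16.85563087463379, 29.55486297607422), 5.155579090118408) 65 0.0871
    block ((439.59490966796875, -180.63661193847656), (53.86073303222656, 113.24919891357422), 4.970310688018799) 0.0228
top lid n [-0.502  0.15   0.852] c [0.501 0.195 0.091] angle 0.552 axis dir of n deg 163.4 4944
  along y [-0.449  -0.2114] x [-0.4902 -0.3543] z [0.047 0.131]
   wide rib ((629.6278076171875, -244.60748291015625), (68.92100524902344, 12.565486907958984), 79.7906494140625) 102 0.0893
    block ((629.7096557617188, -245.37355041503906), (110.9391098022461, 51.06974792480469), 80.06734466552734) 0.0249
   narrow rib ((436.0438232421875, -176.25611877441406), (11.552652359008789, 29.750761032104492), 4.833755970001221) 54 0.0896
    block ((436.2358703613281, -176.19854736328125), (49.92153549194336, 110.90086364746094), 3.9891650676727295) 0.0249
```

View pics/crop1.png

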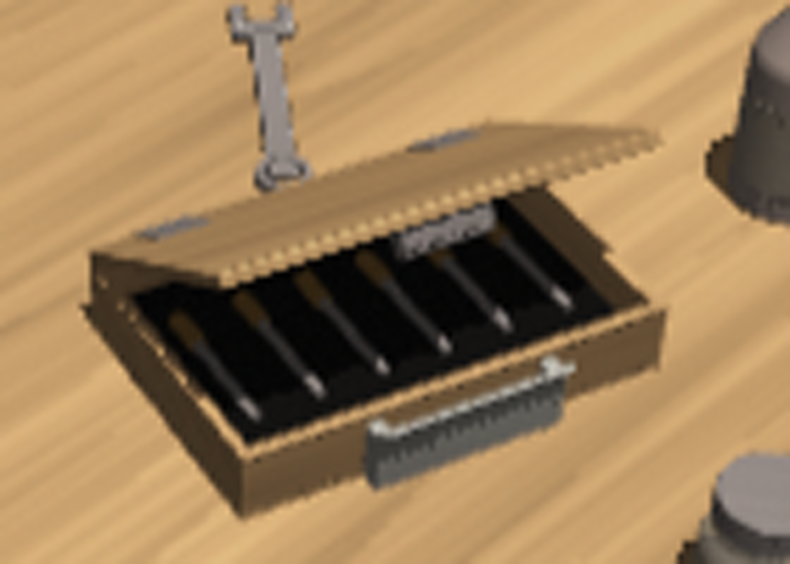

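>>> play_rows(
  targets=[
    [[-0.039,0.045,0,0],[-0.078,0.09,0,0],[-0.117,0.135,0,0],[-0.156,0.18,0,0],[-0.195,0.225,0,0]],
  ],
  grip=255,
  newtons=30,
)

```text
t: 1.42
eef_pos: [0.3309, -0.3606, 0.4049]
ee_rot: [-3.141, 0.001, -2.811]
force: [1.6, -0.5, -0.1]
width: 0.0429
```

>>> play_rows(
  targets=[
    [[-0.039,0.045,0,0],[-0.078,0.09,0,0],[-0.117,0.135,0,0],[-0.156,0.18,0,0],[-0.195,0.225,0,0]],
  ],
)

```text
t: 2.05
eef_pos: [0.4421, -0.0842, 0.4053]
ee_rot: [-3.141, 0.001, -2.81]
force: [1.1, -0.7, 0.3]
width: 0.0006
```

>>> play_rows(
  targets=[
    [[-0.039,0.045,0,-10],[-0.078,0.09,0,-20],[-0.117,0.135,0,-30],[-0.156,0.18,0,-40],[-0.183,0.215,0,-50]],
  ],
)

```text
t: 2.68
eef_pos: [0.5458, 0.179, 0.4046]
ee_rot: [-3.141, 0.0, -1.931]
force: [0.6, -1.1, -0.5]
width: 0.0003
```

>>> play_rows(
  targets=[
    [[0,0,0.05,-4],[0,0,0.09,-4],[0,0,0.1,-4],[0,0,0.1,-4]],
  ],
)

```text
t: 3.18
eef_pos: [0.5455, 0.1767, 0.3051]
ee_rot: [-3.141, -0.0, -1.868]
force: [-0.1, -0.5, -0.3]
width: 0.0004
```

>>> play_rows(
  targets=[
    [[0,-0.004,0.015,0],[0,-0.008,0.03,0],[0,-0.012,0.042,0],[0,-0.015,0.052,0],[0,-0.017,0.06,0]],
  ],
)

```text
t: 3.8
eef_pos: [0.5615, 0.1715, 0.2438]
ee_rot: [3.141, -0.001, -1.869]
force: [-0.4, -0.6, 0.8]
width: 0.0002
```

>>> play_rows(
  targets=[
    [[0,-0.001,0.005,0],[0,-0.003,0.009,0],[0,-0.004,0.013,0],[0,-0.004,0.016,0],[0,-0.004,0.018,0]],
  ],
)

```text
t: 4.42
eef_pos: [0.5654, 0.1705, 0.2267]
ee_rot: [-3.141, 0.0, -1.868]
force: [0.3, 0.3, 0.5]
width: 0.0005
```

>>> play_rows(
  targets=[
    [[0,0,0.001,0],[0,0,0.002,0],[0,0,0.002,0]],
  ],
)

```text
t: 4.8
eef_pos: [0.5654, 0.1705, 0.2248]
ee_rot: [-3.141, 0.0, -1.868]
force: [1.3, -1.1, 1.2]
width: 0.0001
```

```bash
python3 - <<'E'
from h import *
im,d=cams.grab_frame('scene');P=cloud(d,cams.camera_params('scene'))
save('s1.png',cv2.resize(im[110:230,280:440],None,fx=4,fy=4,interpolation=2))
X=P[d>0];ex=np.array([-.9588,.284]);ey=np.array([-.284,-.9588]);o=np.array([.438,.211])
for sy in (-.09,.09):
  for sx in (-.15,-.11,-.07,-.03):
    r=(X[:,:2]-o);m=(abs(r@ex-sx)<.008)&(abs(r@ey-sy)<.015);print(sy,sx,m.sum(),np.median(X[m,2]).round(4))
E
```

```text
-0.09 -0.15 7 0.0435
-0.09 -0.11 0 nan
-0.09 -0.07 23 0.4582
-0.09 -0.03 28 0.4714
0.09 -0.15 54 0.0437
0.09 -0.11 48 0.0445
0.09 -0.07 48 0.0452
0.09 -0.03 43 0.0463
  return _methods._mean(a, axis=axis, dtype=dtype,
  ret = ret.dtype.type(ret / rcount)
```

View pics/s1.png

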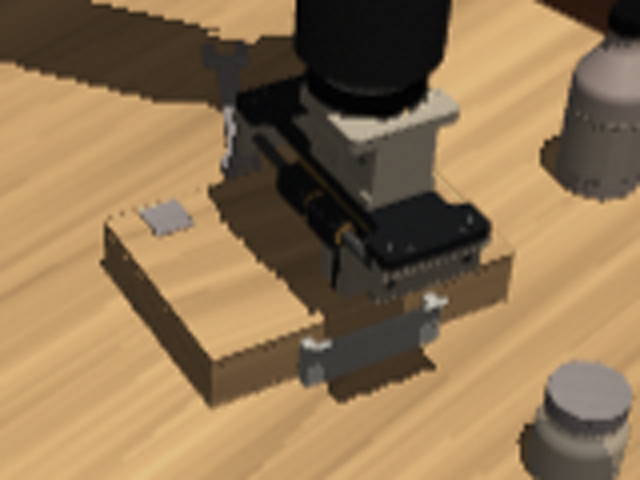

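>>> play_rows(
  targets=[
    [[0,0,-0.05,0],[0,0,-0.1,0],[0,0,-0.15,0],[0.03,-0.015,-0.16,0],[0.08,-0.039,-0.16,0]],
  ],
  grip=0,
)

```text
t: 5.48
eef_pos: [0.5793, 0.0828, 0.3863]
ee_rot: [-3.139, 0.002, -1.866]
force: [1.4, -0.5, 0.2]
width: 0.0446
```

>>> play_rows(
  targets=[
    [[0.055,-0.027,0,0],[0.11,-0.053,0,0],[0.165,-0.08,0,0],[0.22,-0.107,0,0],[0.275,-0.134,0,-3]],
  ],
)

```text
t: 6.1
eef_pos: [0.6266, -0.2215, 0.3846]
ee_rot: [-3.142, 0.0, -1.815]
force: [1.5, 1.2, -0.2]
width: 0.087
```

>>> play_rows(
  targets=[
    [[0.025,-0.013,0,-4],[0.025,-0.013,0,-4]],
  ],
)

```text
t: 6.35
eef_pos: [0.633, -0.2492, 0.3836]
ee_rot: [3.14, -0.0, -1.749]
force: [-0.1, -0.0, -0.7]
width: 0.0877
```

```bash
python3 - <<'E'
from h import *
cp=cams.camera_params('wrist');p,Rt,s=tool();im,d=cams.grab_frame('wrist');print(p,s['ee_rot'],cp,d.min(),d.max())
save('w1.png',im);np.savez('w1.npz',im=im,d=d,**cp)
print(np.round([f['xyz'] for f in finder.find_in('wrist','holder')],4))
im,d=cams.grab_frame('top');P=cloud(d,cams.camera_params('top'));np.savez('top1.npz',im=im,d=d,P=P)
X=P[d>0];ex=np.array([-.9588,.284]);ey=np.array([-.284,-.9588]);o=np.array([.438,.211]);r=X[:,:2]-o
for sy in (-.09,0,.09):
    print(sy,[np.median(X[(abs(r@ex-sx)<.008)&(abs(r@ey-sy)<.015),2]).round(4) for sx in (-.15,-.11,-.07,-.03)])
l=X[(abs(X[:,2]-.048)<.004)&(abs(r@ex+.08)<.12)&(abs(r@ey)<.16)]
print(cv2.minAreaRect((l[:,:2]*1000).astype(np.float32)))
E
```

```text
[ 0.63296987 -0.24919545  0.38362106] [ 3.14031056e+00 -1.57422402e-05 -1.74889671e+00] {'intrinsics': array([[309.70691629,   0.        , 315.77039229],
       [  0.        , 309.70691629, 202.34448026],
       [  0.        ,   0.        ,   1.        ]]), 'position': array([ 0.62101113, -0.31720139,  0.36262842]), 'attitude': array([ 2.88371141e+00, -2.15737092e-03,  2.96307698e+00])} 0.0 1.1989609
[[ 0.5087 -0.3947  0.054 ]
 [ 0.63   -0.2542  0.0916]]
-0.09 [np.float64(0.0466), np.float64(0.0468), np.float64(0.0471), np.float64(0.0488)]
0 [np.float64(0.0471), np.float64(0.0472), np.float64(0.0469), np.float64(0.0475)]
0.09 [np.float64(0.0464), np.float64(0.047), np.float64(0.0476), np.float64(0.0484)]
((520.3557739257812, 190.13136291503906), (240.4894256591797, 175.0398712158203), 73.4284896850586)
```

View pics/w1.png

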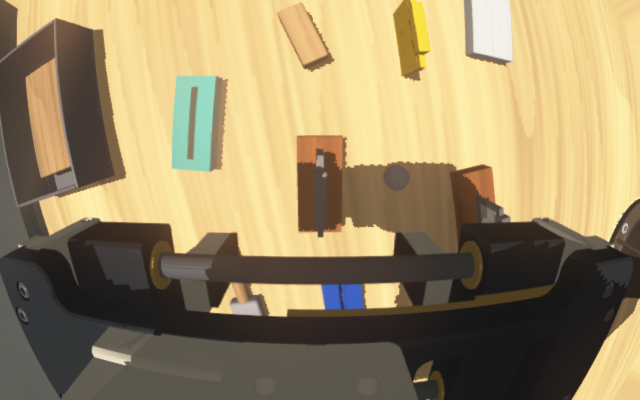

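Wrist view: the chosen holder is at (320,180) in its brown block. The nut is at (397,177), the narrow holder at (488,210), and the yellow and teal look-alikes are well away. The lid reads flat at about 47 mm with the arm gone, so it is shut.

```bash
cat >> h.py <<'E'
def fcloud(d,cp):
    K=np.array(cp['intrinsics']);Rm,p=pose(cp)
    v,u=np.mgrid[:d.shape[0],:d.shape[1]];a=(u-K[0,2])/K[0,0];b=(v-K[1,2])/K[1,1];r=np.hypot(a,b)+1e-9
    t=np.tan(np.minimum(r,1.45));return (np.stack([a/r*t,b/r*t,np.ones_like(r)],-1)*d[...,None])@Rm.T+p
def wr(P,d,c0=(.63,-.249),rad=.07,zs=((.08,.097),(.018,.032))):
    X=P[(d>0)&(d<.9)];h=X[np.hypot(X[:,0]-c0[0],X[:,1]-c0[1])<rad]
    for lo,hi in zs:
        t=h[(h[:,2]>lo)&(h[:,2]<hi)];print(lo,cv2.minAreaRect((t[:,:2]*1000).astype(np.float32)),len(t),np.median(t[:,2]).round(4))
E
python3 - <<'E'
from h import *
z=dict(np.load('w1.npz'));wr(fcloud(z['d'],z),z['d'])
E
```

```text
0.08 ((628.7608032226562, -249.06898498535156), (73.65474700927734, 11.235322952270508), 79.94500732421875) 732 0.0889
0.018 ((628.5413208007812, -247.95114135742188), (109.6977767944336, 50.082252502441406), 79.88754272460938) 3337 0.0239
```

>>> play_rows(
  targets=[
    [[0,0.004,0.05,0],[0,0.004,0.1,0],[0,0.004,0.13,0],[0,0.004,0.141,0],[0,0.004,0.141,0]],
  ],
)

```text
t: 7.12
eef_pos: [0.6295, -0.2456, 0.2439]
ee_rot: [3.141, -0.0, -1.745]
force: [0.4, -0.2, 0.2]
width: 0.0877
```

>>> play_rows(
  targets=[
    [[0,0,0,0],[0,0,0,0],[0,0,0,0],[0,0,0,0],[0,0,0,0]],
  ],
  grip=255,
  newtons=50,
)

```text
t: 7.75
eef_pos: [0.6291, -0.2464, 0.2438]
ee_rot: [-3.141, 0.0, -1.746]
force: [-0.1, 0.4, 0.7]
width: 0.0431
```

>>> play_rows(
  targets=[
    [[0,0,0,0],[0,0,0,0],[0,0,-0.005,0],[0,0,-0.015,0],[0,0,-0.03,0]],
  ],
)

```text
t: 8.38
eef_pos: [0.6291, -0.2463, 0.2744]
ee_rot: [3.141, -0.0, -1.746]
force: [-0.6, 0.1, -0.3]
width: 0.0115
```

```bash
python3 - <<'E'
from h import *
im,d=cams.grab_frame('scene');P=cloud(d,cams.camera_params('scene'))
a=im[170:310,200:330]
cp=cams.camera_params('wrist');w,dw=cams.grab_frame('wrist')
save('s2.png',np.hstack([cv2.resize(a,(390,420),interpolation=2),cv2.resize(w[100:300,200:440],(400,420))]))
E
```

```text
(no output)
```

View pics/s2.png

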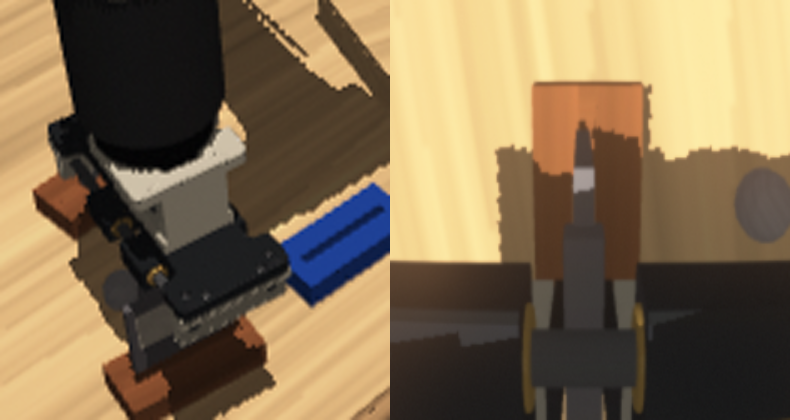

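>>> play_rows(
  targets=[
    [[0,0,-0.04,0],[0,0,-0.08,0],[0,0,-0.12,0],[-0.05,0.009,-0.12,0],[-0.1,0.018,-0.12,3]],
  ],
)

```text
t: 9.1
eef_pos: [0.6286, -0.1441, 0.3944]
ee_rot: [-3.14, 0.001, -1.801]
force: [0.2, 0.3, -1.0]
width: 0.0112
```

>>> play_rows(
  targets=[
    [[-0.055,0.013,0,0],[-0.11,0.026,0,0],[-0.165,0.039,0,0],[-0.22,0.052,0,0],[-0.275,0.065,0,0]],
  ],
)

```text
t: 9.72
eef_pos: [0.6273, 0.1397, 0.3941]
ee_rot: [-3.141, 0.001, -1.798]
force: [2.1, 0.9, -0.7]
width: 0.0114
```

>>> play_rows(
  targets=[
    [[-0.05,0.01,0,3.5],[-0.1,0.02,0,3.5],[-0.122,0.024,0,3.5],[-0.122,0.024,0,3.5]],
  ],
)

```text
t: 10.22
eef_pos: [0.6316, 0.2635, 0.3932]
ee_rot: [3.141, -0.0, -1.858]
force: [-0.9, -0.2, -0.5]
width: 0.0114
```

```bash
python3 - <<'E'
from h import *
cp=cams.camera_params('wrist');p,Rt,s=tool();im,d=cams.grab_frame('wrist');print(p,s['ee_rot'])
np.savez('w2.npz',im=im,d=d,**cp)
sc,ds=cams.grab_frame('scene');P=cloud(ds,cams.camera_params('scene'));np.savez('s3.npz',im=sc,d=ds,P=P)
for q in ('holder',):
    m=finder.masks_of('scene',q)
    for f in m[:3]:
        X=P[f['mask']&(ds>0)];print(f['score'],np.median(X,0).round(4),np.percentile(X,[1,99],axis=0).round(4).tolist(),len(X))
save('w2.png',np.vstack([im[60:330],cv2.resize(sc[60:225,240:480],(640,440),interpolation=2)[:330]]))
E
```

```text
[0.63161491 0.26354828 0.39321643] [ 3.14121677e+00 -3.41520852e-04 -1.85766373e+00]
0.58 [0.6346 0.2473 0.1873] [[0.6039, 0.2201, 0.1295], [0.6488, 0.342, 0.233]] 562
0.57 [ 0.5112 -0.3995  0.0406] [[0.4377, -0.4374, -0.0039], [0.5162, -0.359, 0.0801]] 1008
```

View pics/w2.png

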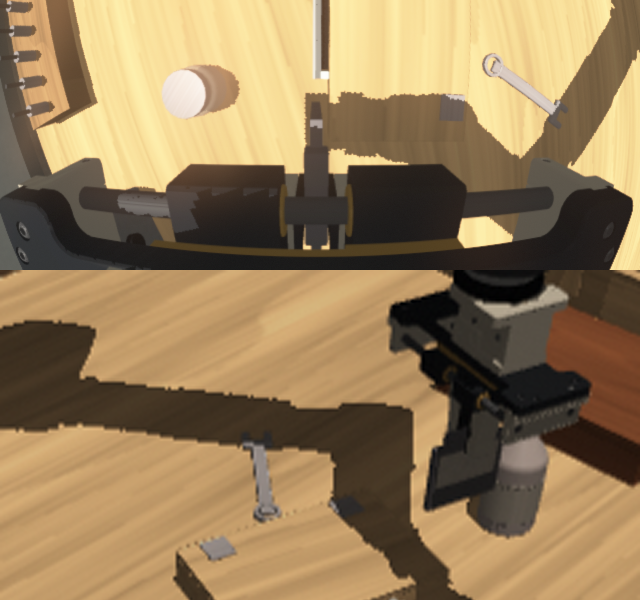

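```bash
python3 - <<'E'
from h import *
z=dict(np.load('w2.npz'));P=fcloud(z['d'],z);d=z['d'];X=P[(d>0)&(d<.9)]
a=np.radians(163.4);ex=np.array([np.cos(a),np.sin(a)]);ey=np.array([-ex[1],ex[0]]);c=np.array([.515,.1885])
r=X[:,:2]-c;u=r@ex;v=r@ey
near=(abs(u)<.13)&(abs(v)<.13)
# lid top edges
l=near&(abs(X[:,2]-.048)<.006)&(u>-.083);print('lid',l.sum(),'zmed',np.median(X[l,2]),'u',np.percentile(u[l],[.5,1,99]).round(4),'v',np.percentile(v[l],[.5,99.5]).round(4))
print(cv2.minAreaRect((X[l][:,:2]*1000).astype(np.float32)))
for v0 in np.arange(-.06,.061,.01):
    m=near&(abs(v-v0)<.003)&(u<-.06)&(X[:,2]>.008);
    k=u[m].argsort();print(round(v0,3),' '.join(f'{1000*q:.0f}:{1000*h:.0f}' for q,h in zip(u[m][k],X[m,2][k]))[:330])
s=np.load('s3.npz');Q=s['P'];D=s['d'];Q=Q[D>0];p=np.array([.6316,.2635]);r=Q[:,:2]-p;uu=r@ex;vv=r@ey
m=(abs(uu)<.03)&(abs(vv)<.06)&(Q[:,2]>.1)&(Q[:,2]<.24);f=Q[m]
for zz in np.arange(.11,.24,.01):
    k=m&(abs(Q[:,2]-zz)<.005)
    if k.any(): print('z',zz.round(3),k.sum(),'u',np.percentile(uu[k],[5,50,95]).round(4),'v',np.percentile(vv[k],[2,98]).round(4))
print('zmin',np.percentile(f[:,2],[.2,1,3]))
E
```

```text
lid 27944 zmed 0.04651191210641187 u [-0.0758 -0.0751  0.081 ] v [-0.1195  0.1106]
((511.8561096191406, 190.55455017089844), (240.00082397460938, 160.89224243164062), 73.650390625)
-0.06 -77:34 -77:34 -77:33 -77:34 -77:32 -77:32 -76:35 -76:35 -76:34 -76:33 -76:34 -76:32 -76:47 -75:46 -75:47 -75:46 -75:45 -74:46 -74:47 -74:46 -74:46 -74:45 -73:46 -73:47 -73:47 -73:46 -73:45 -73:46 -72:47 -72:46 -72:46 -72:45 -72:45 -71:47 -71:46 -71:46 -71:46 -71:46 -71:45 -70:47 -70:47 -70:47 -70:46 -70:46 -69:48 -69:47 -69:46 -
-0.05 -93:37 -93:38 -93:39 -93:39 -93:39 -93:39 -92:40 -92:40 -92:39 -92:40 -92:40 -92:40 -91:41 -91:39 -91:39 -91:39 -91:39 -91:40 -90:38 -90:38 -90:37 -90:38 -90:39 -90:37 -89:38 -89:36 -89:36 -89:37 -89:36 -89:37 -88:38 -88:38 -88:37 -88:36 -88:36 -88:36 -87:36 -87:35 -87:34 -87:35 -87:35 -86:34 -86:34 -86:34 -86:33 -86:33 -85:34 -
-0.04 -93:38 -93:38 -93:38 -93:40 -93:40 -92:40 -92:39 -92:40 -92:40 -92:39 -91:42 -91:41 -91:40 -91:40 -91:40 -90:39 -90:39 -90:37 -90:39 -90:39 -89:39 -89:37 -89:37 -89:36 -89:36 -88:38 -88:37 -88:36 -88:35 -88:35 -87:36 -87:36 -87:35 -87:34 -
[... 3314 characters left out ...]
2:48 -72:47 -72:47 -72:46 -72:45 -71:46 -71:46 -71:46 -71:46 -71:45 -70:47 -70:46 -70:46 -69:45 -69:46 -68:46 -68:46 -68:46 -68:46 -68:48 -
z 0.15 23 u [-0.0079 -0.0065 -0.0047] v [-0.0332  0.0432]
z 0.16 79 u [-0.0094 -0.0071 -0.005 ] v [-0.0353  0.0428]
z 0.17 84 u [-0.0091 -0.007  -0.0051] v [-0.0355  0.0431]
z 0.18 79 u [-0.0092 -0.0072 -0.0028] v [-0.034   0.0424]
z 0.19 82 u [-0.0096 -0.0073 -0.0053] v [-0.0353  0.0432]
z 0.2 77 u [-0.0096 -0.0075 -0.0041] v [-0.0345  0.0433]
z 0.21 50 u [-0.0087 -0.0071 -0.0028] v [-0.0342  0.043 ]
z 0.22 81 u [-0.0263 -0.0091  0.0007] v [-0.0312  0.0434]
z 0.23 99 u [-0.0268 -0.0089  0.0125] v [-0.0061  0.0302]
zmin [0.15239541 0.15306249 0.15407284]
```

>>> play_rows(
  targets=[
    [[0.045,0.004,0,0],[0.09,0.007,0,0],[0.102,0.0086,0.03,0],[0.102,0.0086,0.07,0],[0.102,0.0086,0.085,0]],
  ],
)

```text
t: 11.0
eef_pos: [0.5938, 0.165, 0.3071]
ee_rot: [3.14, -0.002, -1.862]
force: [-0.0, -0.1, -0.1]
width: 0.0115
```

>>> play_rows(
  targets=[
    [[0,0,0.005,0],[0,0,0.005,0],[0,0,0.005,0]],
  ],
)

```text
t: 11.38
eef_pos: [0.5949, 0.1671, 0.3049]
ee_rot: [-3.14, 0.001, -1.859]
force: [0.3, 0.6, -0.1]
width: 0.0112
```

```bash
cat > l.py <<'E'
from h import *
a=np.radians(163.5);ex=np.array([np.cos(a),np.sin(a)]);ey=np.array([-ex[1],ex[0]]);c=np.array([.515,.1885])
p,Rt,s=tool();print('tool',p.round(4),s['ee_rot'],s['force'].round(1),s['width'],'u,v',((p[:2]-c)@ex).round(4),((p[:2]-c)@ey).round(4))
cp=cams.camera_params('wrist');im,d=cams.grab_frame('wrist');X0=fcloud(d,cp);np.savez('w3.npz',im=im,d=d,**cp)
sc,ds=cams.grab_frame('scene');S=cloud(ds,cams.camera_params('scene'));np.savez('s4.npz',im=sc,d=ds,P=S)
for n,P,D in (('wrist',X0,d),('scene',S,ds)):
    X=P[(D>0)];r=X[:,:2]-c;u=r@ex;v=r@ey
    m=(u>-.12)&(u<-.055)&(abs(v)<.06)&(X[:,2]>.05)
    for zz in np.arange(.055,.18,.005):
        k=m&(abs(X[:,2]-zz)<.0025)
        if k.sum()>5: print(n,zz.round(4),k.sum(),'u',np.percentile(u[k],[3,50,97]).round(4),'v',np.percentile(v[k],[2,98]).round(4))
E
python3 l.py
```

```text
tool [0.5949 0.1671 0.3049] [-3.14018685e+00  1.28928045e-03 -1.85924015e+00] [ 0.3  0.6 -0.1] 0.011232918932380324 u,v -0.0827 -0.0022
wrist 0.07 17 u [-0.0865 -0.0838 -0.081 ] v [0.0385 0.0393]
wrist 0.075 6 u [-0.0857 -0.0844 -0.0818] v [0.0386 0.0387]
wrist 0.08 6 u [-0.0863 -0.0847 -0.0814] v [0.0386 0.0388]
wrist 0.085 7 u [-0.086  -0.0831 -0.0813] v [0.0387 0.0389]
wrist 0.09 10 u [-0.0861 -0.0834 -0.0807] v [0.0388 0.0391]
wrist 0.095 20 u [-0.0862 -0.0834 -0.0806] v [0.0383 0.0392]
wrist 0.1 10 u [-0.0859 -0.0834 -0.0808] v [0.0384 0.0388]
wrist 0.105 11 u [-0.0859 -0.0831 -0.0807] v [0.0385 0.0389]
wrist 0.11 11 u [-0.0858 -0.0837 -0.0815] v [0.0387 0.0389]
wrist 0.115 25 u [-0.0864 -0.0836 -0.0809] v [0.0384 0.0392]
wrist 0.12 17 u [-0.0863 -0.0836 -0.0807] v [0.0385 0.0392]
wrist 0.125 29 u [-0.0923 -0.0831 -0.0749] v [0.0073 0.0389]
wrist 0.13 115 u [-0.0987 -0.0841 -0.0675] v [0.0075 0.039 ]
wrist 0.135 528 u [-0.096  -0.0831 -0.0696] v [-0.0348  0.0385]
wrist 0.14 222 u [-0.0976 -0.0826 -0.0689] v [0.0071 0.0252]
wrist 0.145 1780 u [-0.0941 -0.0831 -0.0724] v [-0.0259 
[... 982 characters left out ...]
856] v [0.0016 0.0397]
scene 0.12 17 u [-0.0914 -0.0893 -0.0869] v [0.0048 0.0401]
scene 0.125 24 u [-0.1052 -0.0897 -0.0853] v [0.0016 0.0402]
scene 0.13 22 u [-0.1089 -0.0921 -0.0875] v [-0.0097  0.0382]
scene 0.135 38 u [-0.1094 -0.0938 -0.0697] v [-0.0047  0.0397]
scene 0.14 35 u [-0.109  -0.0926 -0.0685] v [-0.0063  0.0269]
scene 0.145 49 u [-0.1088 -0.0865 -0.0703] v [-0.0057  0.0274]
scene 0.15 21 u [-0.1095 -0.0982 -0.0681] v [-0.0038  0.0193]
scene 0.155 19 u [-0.1104 -0.1004 -0.0653] v [-0.0038  0.011 ]
scene 0.16 12 u [-0.1121 -0.1048 -0.0784] v [-0.0021  0.0103]
scene 0.165 11 u [-0.1129 -0.1103 -0.0968] v [0.0016 0.0107]
scene 0.17 7 u [-0.1112 -0.1075 -0.102 ] v [0.0076 0.0113]
```

>>> play_rows(
  targets=[
    [[0,0.0012,0.01,0],[0,0.0012,0.02,0],[0,0.0012,0.026,0],[0,0.0012,0.031,0],[0,0.0012,0.035,0]],
  ],
)

```text
t: 12.1
eef_pos: [0.5934, 0.1672, 0.2682]
ee_rot: [3.141, -0.0, -1.86]
force: [-0.5, -0.8, 0.3]
width: 0.0116
```

>>> play_rows(
  targets=[
    [[0,0,0.003,0],[0,0,0.006,0],[0,0,0.008,0],[0,0,0.01,0],[0,0,0.01,0]],
  ],
)

```text
t: 12.72
eef_pos: [0.5935, 0.1672, 0.259]
ee_rot: [-3.141, 0.0, -1.859]
force: [-0.5, 1.2, 2.9]
width: 0.0116
```

>>> play_rows(
  targets=[
    [[0,0,0.001,0],[0,0,0.002,0],[0,0,0.003,0],[0,0,0.004,0],[0,0,0.004,0]],
  ],
  newtons=60,
)

```text
t: 13.35
eef_pos: [0.5936, 0.1672, 0.2551]
ee_rot: [-3.141, 0.0, -1.859]
force: [-1.3, -0.4, 6.8]
width: 0.0113
```

>>> play_rows(
  targets=[
    [[0,0,0.001,0],[0,0,0.002,0],[0,0,0.002,0]],
  ],
)

```text
t: 13.72
eef_pos: [0.5936, 0.1672, 0.2533]
ee_rot: [-3.141, 0.0, -1.859]
force: [-1.5, -0.3, 7.5]
width: 0.0114
```

>>> play_rows(
  targets=[
    [[0,0,0.001,0],[0,0,0.001,0]],
  ],
)

```text
t: 13.98
eef_pos: [0.5936, 0.1672, 0.2525]
ee_rot: [-3.141, 0.0, -1.859]
force: [-1.1, -0.9, 8.5]
width: 0.0119
```

```bash
python3 l.py | grep -E "tool|scene 0.0|wrist 0.0|wrist 0.1"
```

```text
tool [0.5936 0.1672 0.2525] [-3.14066238e+00  4.50270228e-04 -1.85924463e+00] [-1.1 -0.9  8.5] 0.011924044499616692 u,v -0.0814 -0.0019
wrist 0.055 13 u [-0.0838 -0.0811 -0.0794] v [0.0393 0.0395]
wrist 0.06 12 u [-0.0845 -0.082  -0.0796] v [0.0393 0.0396]
wrist 0.065 22 u [-0.0844 -0.0817 -0.079 ] v [0.0389 0.0397]
wrist 0.07 16 u [-0.0847 -0.0817 -0.0793] v [0.039  0.0393]
wrist 0.075 50 u [-0.0909 -0.0825 -0.0678] v [0.0076 0.0396]
wrist 0.08 365 u [-0.0961 -0.0822 -0.0674] v [-0.0342  0.0395]
wrist 0.085 350 u [-0.0958 -0.0817 -0.0677] v [-0.0337  0.0387]
wrist 0.09 1203 u [-0.0921 -0.0817 -0.0714] v [-0.0253  0.0255]
wrist 0.095 769 u [-0.0941 -0.0817 -0.0696] v [-0.0246  0.0244]
wrist 0.1 90 u [-0.0946 -0.0759 -0.0689] v [0.0075 0.01  ]
wrist 0.105 47 u [-0.0947 -0.0877 -0.0697] v [-0.0044  0.0103]
wrist 0.11 29 u [-0.0877 -0.0763 -0.0762] v [-0.0107 -0.0042]
wrist 0.12 498 u [-0.0912 -0.0763 -0.0724] v [-0.0096  0.0028]
wrist 0.125 51 u [-0.0915 -0.0911 -0.0723] v [-0.0065  0.0068]
wrist 0.13 70 u [-0.0915 -0.0911 -0.0721] v [-0.0026  0.0096]
wrist 0.135 78 u [-0.0915 -0.0725 
[... 381 characters left out ...]
v [0.0207 0.0366]
wrist 0.17 859 u [-0.1178 -0.0864 -0.0573] v [0.0211 0.0242]
wrist 0.175 3469 u [-0.1177 -0.0866 -0.0571] v [0.0232 0.0249]
scene 0.055 22 u [-0.0899 -0.0881 -0.0835] v [-0.0193  0.0398]
scene 0.06 21 u [-0.0909 -0.0887 -0.0856] v [-0.0008  0.0395]
scene 0.065 16 u [-0.0909 -0.0882 -0.0844] v [0.0046 0.0404]
scene 0.07 21 u [-0.097  -0.0882 -0.0861] v [0.0034 0.0397]
scene 0.075 16 u [-0.1059 -0.0892 -0.0859] v [-0.0022  0.0401]
scene 0.08 32 u [-0.1073 -0.091  -0.0801] v [-0.0064  0.0376]
scene 0.085 30 u [-0.1087 -0.0923 -0.0675] v [-0.0065  0.0338]
scene 0.09 45 u [-0.1073 -0.0883 -0.0707] v [-0.0057  0.0271]
scene 0.095 33 u [-0.1087 -0.0917 -0.0647] v [-0.0055  0.0249]
```

>>> play_rows(
  targets=[
    [[0,0,0.001,0],[0,0,0.001,0],[0,0,0.001,0]],
  ],
)

```text
t: 14.45
eef_pos: [0.5937, 0.1672, 0.252]
ee_rot: [-3.14, 0.001, -1.859]
force: [-2.8, -0.9, 11.8]
width: 0.0115
```

>>> play_rows(
  targets=[
    [[0,0,0.001,0],[0,0,0.001,0],[0,0,0.001,0]],
  ],
)

```text
t: 14.82
eef_pos: [0.5938, 0.1672, 0.2519]
ee_rot: [-3.139, 0.001, -1.859]
force: [-3.9, -1.3, 17.7]
width: 0.0112
```

The force now rises while the height stands still at 0.2519, so the strip has bottomed. I'll do one last check before handing in.

```bash
python3 l.py | grep -E "tool|wrist 0.09"; python3 - <<'E'
from h import *
z=dict(np.load('w3.npz'));P=fcloud(z['d'],z);X=P[z['d']>0]
a=np.radians(163.5);ex=np.array([np.cos(a),np.sin(a)]);ey=np.array([-ex[1],ex[0]]);c=np.array([.515,.1885]);r=X[:,:2]-c;u=r@ex;v=r@ey
k=(abs(u+.0817)<.005)&(v>.012)&(v<.024)&(X[:,2]>.08)&(X[:,2]<.1);print('rib top z',np.median(X[k,2]),k.sum())
im,d=cams.grab_frame('scene');T=cloud(d,cams.camera_params('scene'));Y=T[d>0];r=Y[:,:2]-c
print('lid z',[np.median(Y[(abs(r@ex-s)<.01)&(abs(r@ey-.09)<.015),2]).round(4) for s in (-.07,-.03,.01,.05)])
save('fin.png',cv2.resize(im[100:330,190:450],None,fx=2.6,fy=2.6))
E
```

```text
tool [0.5938 0.1672 0.2519] [-3.13941748e+00  1.05268628e-03 -1.85874990e+00] [-3.9 -1.3 17.7] 0.011232333110712015 u,v -0.0816 -0.002
wrist 0.09 1612 u [-0.0924 -0.0822 -0.072 ] v [-0.0256  0.0252]
wrist 0.095 368 u [-0.0951 -0.0817 -0.0697] v [-0.0211  0.0235]
rib top z 0.09191051038420875 500
lid z [np.float64(0.0409), np.float64(0.0455), np.float64(0.0454), np.float64(0.047)]
```

View pics/fin.png

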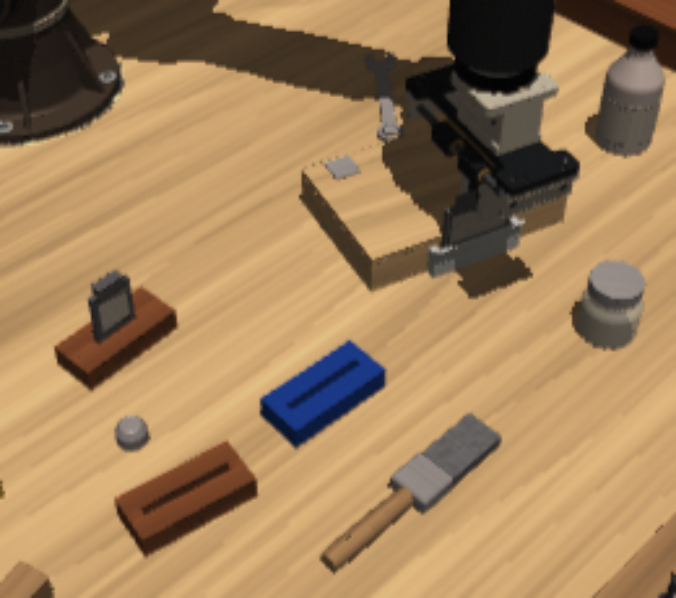

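The picture shows the lid shut, the holder standing in the pocket at (475,235) in the gripper, its block empty at (187,497), and the narrow holder and nut where they were. The rib top reads 91.9 mm, against 93 mm expected when fully home.

```bash
python3 -c "
from h import *
print(arm.get_state()['force']);print(job_done())"
```

```text
[-4.62101915 -1.26106538 17.55606314]
the job is handed in; nothing more can be done
None
```

I pressed the lid shut, then moved the wide label holder from its block into the pocket and pushed it down until the strip bottomed. I handed the job in at about 15 s, with the gripper still holding it down.

**Lid:** with the arm away, the top camera read it flat at about 47 mm (48 mm expected). I never saw the roughly 8 N catch force in the readings, which were only taken at the end of each move. I judge the lid snapped because it stayed flat after I let go.

**Holder:**
- The push rose from 3 N at first touch to 8.5 N, then to 17.7 N while the height stopped changing at 251.9 mm. That is how I know the strip bottomed.
- The rib top read 91.9 mm against 93 mm expected, which is within the camera error.
- The holder slid about 5 mm in the grip when I first lifted it, because I lifted before the fingers had fully closed. It has shown no sign of slipping since.
- A sideways force of about 4.6 N remained at the end.

**Bystanders:** in the last picture the narrow holder, nut, jar, white bottle, brush, wrench and blue block looked undisturbed. The crop did not fully show the yellow and teal look-alikes, the offcut or the clamp block, so I did not recheck those.

**Disagreement:** the scene camera read about 3 mm low at the case and put it about 5 mm off the top camera, so I relied on the wrist camera for the fit.

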